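Index the rotary table and clamp the hinge

ROBOT

A 6-joint arm with a two-finger parallel gripper is mounted at the origin on the work surface. World frame = base frame: x ahead of the robot, y to its left, z up, the work surface at z = 0. Lengths are in m, angles in rad, forces in N, time in s.
With the tool pointing down it reaches from about 0.425 to 0.95 m from the base axis. Payload 3.5 kg.
Tool frame: the origin (TCP) lies between the finger pads; the fingertips stand 19 mm ahead of it and the grasp point (between the pads) is the TCP; z points along the fingers, y is the line along which they close (so a half turn about z gives the same grasp; the last joint's range is limited). The gripper opens to 85 mm and grips with 20 to 120 N. Pads are 22 mm wide; open, the fingers measure 114 mm over their backs; the gripper's body (76 mm by 85 mm) begins 54 mm behind the grasp point. The pads swing forward as they close: fully open they stand 13 mm farther back than shut.
Start: joints at [-1.48, 0.286, 1.577, -0, 1.279, -0.15], TCP at [0.161, -0.656, 0.25] pointing down, gripper open.
Joint ranges: [-2.77, 2.77], [-0.9, 2.22], [0.21, 2.48], [-1.53, 4.67], [0.24, 2.81], [-2.84, 2.84]. Speed limits (rad/s): [2.79, 2.79, 3.14, 3.14, 3.14, 3.14].

INTERFACE

Orientations are given as a unit quaternion [x, y, z, w].
In Python, from plant import monitor, eyes, ctrl gives the robot as it stands.
- The arm moves only by the shell command python3 -m handwheel 'ROWS' [FORCE]. ROWS is JSON, a list of rows, each a list of 7 numbers: the shift along the tool's x, y, z in units of 40 cm (1.0 is 40 cm), then the turn, a rotation vector about the tool's x, y, z in units of pi rad (1.0 is pi rad), then the opening, from -1 (shut) to 1 (fully open). A call has 1 to 12 rows; each row is the pose to reach, as a shift and turn from the pose commanded when the call began, along the tool's axes at that moment, turning the shorter way round; what a row does not reach only later rows make up. A row lasts 1/8 s, in which the tool goes at most 62.5 mm and 10.7 degrees, less where a joint would pass 70% of its speed; a pose out of reach is approached as far as the arm can. A call with a number of a shift or a turn outside -1 to 1 is refused whole. A call with a gripper value outside its range is refused whole. The fingers move at their own pace and stop on an object; FORCE is the grip in N (left out, the last holds). Time passes only in rows, so rows that repeat a pose let the fingers close. It gives the time, the measured TCP pose, the force, the opening and the grip force at its end, in the units of the state.
- monitor.get_state(): the state, without advancing time (a new reading comes with each control period).
- eyes.read_camera(name): name is "scene" or "top" or "wrist"; returns the picture (420x560x3 uint8, red, green, blue); there is no depth.
- eyes.camera_params(name): a dict with "K" (3x3 intrinsics, pixels), "R" (3x3) and "t" (3): a world point X has camera coordinates R X + t. Camera axes: x right, y down, z forward; pixel columns grow to the right and rows downward; lengths in m; the calibration is good to about 2 mm. A picture is of the moment at which its call begins: read the wrist's pose just before it. camera_params takes no time and is no camera call; for the wrist camera it gives the pose at the moment of the call.
- ctrl.sign_off(): hands the job in; it is judged then, once.
The state is a dict: "time": time; "qpos": joint angles; "dq": joint speeds; "joint_efforts": joint torques, N m; "eef_pos": TCP position; "tcp_rot": TCP orientation; "contact_force": force on the tool from outside, world axes, zero at the start; "wrist_torque": the same for the moment, N m; "opening": opening from 0.0 (shut) to 1.0 (fully open); "finger_force": force on a finger pad.
Only numpy, scipy, OpenCV 4.12 (cv2) and the standard library are available. Lean on these libraries where they do the work, as an engineer would, in place of code of your own. Each camera call takes 0.05 s, during which the arm holds its last target. There are 200 camera calls.

TASK

Turn the round indexing table by its upright pegs until the flat steel butt hinge comes under the hold-down clamp and the table clicks into its notch there. Only then push the raised clamp arm all the way down onto the hinge. Leave the oil bottle, wrench and screwdriver beside it where they are.

Things in the scene. Friction and masses are not known exactly. Their poses are not given: they have to be found in the camera images.
- indexer_base: fixed grey round base (236 mm across, 40 mm high) of the indexing table. Origin on the bench top, on the turntable's vertical axis; z up. A lug with the clamp's two steel cheeks (100 mm high, 41 mm wide over both) stands at its +y side, 156 to 190 mm from the axis, just outside the turntable's rim.
- indexer (a joint): angle of the turntable about the base's vertical axis (rad), counter-clockwise positive from above; turns endlessly either way. 0 (or any multiple of 2 pi): hinge exactly under the clamp. Dark steel disc, 280 mm across, top 57 mm above the bench. A spring notch every 90 degrees pulls it in from within about 8 degrees; turning takes some 1 N at the pegs, leaving a notch 4 N.
- peg0 (a point): middle of the top of an upright round steel peg on the turntable, for turning it by: 16 mm diameter, 55 mm tall (top 112 mm above the bench), 112 mm from the axis. With the turntable at 0 it stands 45 degrees clockwise of the hinge (seen from above).
- peg1 (a point): top of the next such peg, 90 degrees counter-clockwise of peg0
- peg2 (a point): top of the next such peg, 180 degrees from peg0
- peg3 (a point): top of the next such peg, 270 degrees counter-clockwise of peg0
- hinge_leaf (a point): point on the flat butt hinge (two leaves, round knuckle between, 70 x 67 mm, 5 mm thick, 11 at the knuckle) where the clamp's foot is to land: on its inner leaf, 74 mm from the axis, 62 mm above the bench; turns with the disc. Every 90 degrees counter-clockwise of the hinge: a U channel (60 x 36 x 24 mm high), an angle bracket (40 mm high), a round pipe flange (60 mm across, 38 high), all fixed.
- clamp_spot (a point): fixed point of the base where the foot of the lowered clamp lands (74 mm from the axis towards the clamp, 62 mm above the bench)
- clamp (a joint): angle of the hold-down clamp's arm (rad): 0 raised (it leans inward over the table, 55 degrees above level), 0.96 fully down and level. It stays where it is left (friction; some 2 to 3 N on its end moves it).
- clamp_end (a point): middle of the upper face of the clamp arm's broad end (bright metal pad 34 mm wide, 36 mm long, 12 mm thick), 94 mm from the pivot; the rubber foot hangs 31 mm below this face. This is where to push. With the arm raised it is about 165 mm above the bench, with the arm down 93 mm.
- clamp_hinge (a point): clamp arm's pivot: 168 mm from the turntable's axis, 87 mm above the bench; its axis is level, along the base's x
- oil_bottle: bystander: small grey plastic oil bottle, 56 mm across, 125 mm high, origin at its underside
- wrench: bystander: steel wrench, 180 mm, lying along its x
- screwdriver: bystander: screwdriver, 180 mm, lying along its x

How it is judged:
On the way:
1. the turntable rests in its notch with the hinge under the clamp, the clamp arm still raised (horizontal distance between hinge_leaf and clamp_spot below 0.008 m and velocity of joint indexer between -0.05 and 0.05 rad/s and value of joint clamp below 0.6 rad), for 0.2 s.
At the end, for the whole second after the job is handed in: The hinge's landing point is within 8 mm of the clamp's spot (the table is in that notch), the clamp arm is down (joint above 0.9 of 0.96 rad), and the table is at rest (horizontal distance between hinge_leaf and clamp_spot below 0.008 m and value of joint clamp above 0.9 rad and velocity of joint indexer between -0.05 and 0.05 rad/s); the robot touches nothing.
It fails at once if the clamp arm is pushed down (past 0.6 rad) while the hinge is more than 15 mm from its place under it (value of joint clamp above 0.6 rad and horizontal distance between hinge_leaf and clamp_spot above 0.015 m).
It fails at once if the oil bottle, the wrench or the screwdriver beside the table is knocked out of its place (moved more than 30 mm) (distance of any of oil_bottle, wrench, screwdriver from where it was at the start of the episode above 0.03 m).
It also fails if it takes over 67 s, if anything falls off the work surface, if the arm or the gripper's body presses on something with over 40 N, if the wrist force passes 120 N, or if a joint passes its speed limit or range.

## Working session

There is one attempt and no reset: what is moved stays moved. The work goes in short steps, Python scripts to look and compute and a shell command to move; the robot and the scene stay as the last step left them, time stands still between calls to the robot, and variables do not carry over. Pictures are saved under pics/ and viewed, at most 10 in all, crops included, and the job is handed in when it is done.

```bash
mkdir -p pics; python3 - <<'E'
from plant import monitor, eyes
import cv2
s=monitor.get_state(); print(s['time'],s['eef_pos'],s['tcp_rot'],s['opening'])
for n in ['top','scene']:
    cv2.imwrite(f'pics/{n}0.png',eyes.read_camera(n)[:,:,::-1])
    p=eyes.camera_params(n); print(n,p['K'],p['R'],p['t'])
E
```

```text
0.0 [ 0.16094374 -0.65490207  0.24893411] [ 9.92758518e-01  1.20121269e-01  2.53525243e-05 -1.18567523e-03] 1.000815846566295
top [[427.58389515   0.         282.58886459]
 [  0.         427.58389515 208.2925143 ]
 [  0.           0.           1.        ]] [[-0.00783029 -0.99966057  0.02484797]
 [-0.98691304  0.00372333 -0.1612104 ]
 [ 0.16106316 -0.02578511 -0.98660721]] [0.02231427 0.61494159 1.05129238]
scene [[449.28832601   0.         276.38267132]
 [  0.         449.28832601 210.67227695]
 [  0.           0.           1.        ]] [[-0.71963629  0.69430845 -0.00770625]
 [ 0.59528709  0.61121353 -0.52158536]
 [-0.35743096 -0.37993919 -0.8531643 ]] [ 0.42676896 -0.3308181   1.40052453]
```

View pics/top0.png

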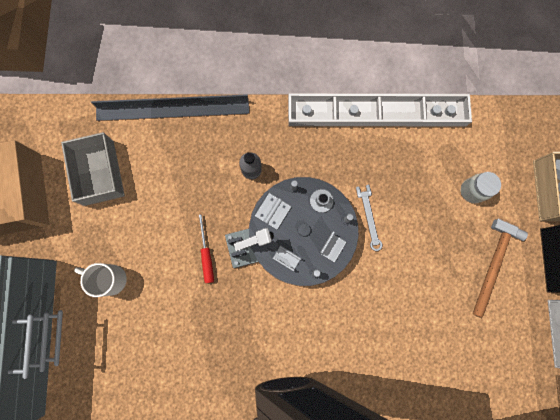

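View pics/scene0.png

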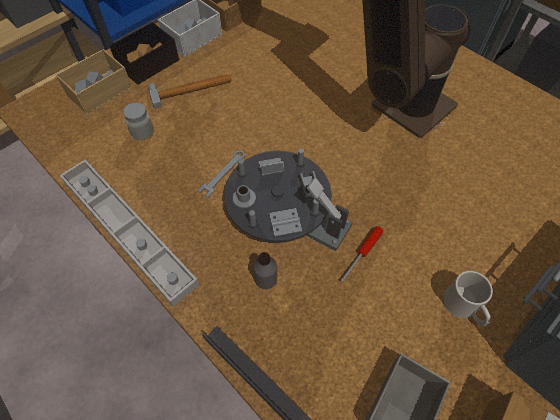

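The top view shows the disc centred near (304,231), the hinge at (272,210), the clamp at left (240,245) and pegs at (295,185), (349,217) and (317,273). The oil bottle is at (250,163), the screwdriver at (206,250) and the wrench at (370,215). I need enlarged crops for precise pixels.

```bash
python3 - <<'E'
import cv2
a=cv2.imread('pics/top0.png')[150:300,190:390]; cv2.imwrite('pics/topc.png',cv2.resize(a,None,fx=4,fy=4,interpolation=cv2.INTER_CUBIC))
a=cv2.imread('pics/scene0.png')[140:290,200:400]; cv2.imwrite('pics/scenec.png',cv2.resize(a,None,fx=4,fy=4,interpolation=cv2.INTER_CUBIC))
E
```

```text
(no output)
```

View pics/topc.png

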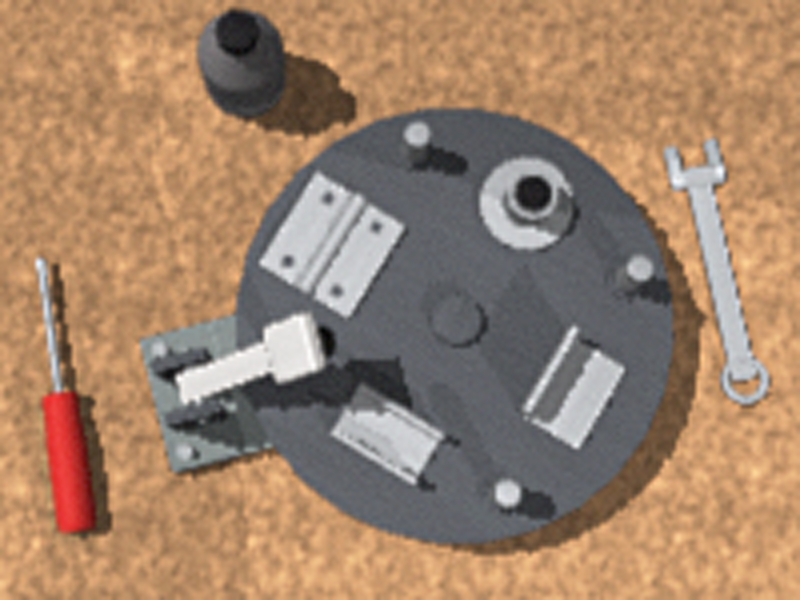

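View pics/scenec.png

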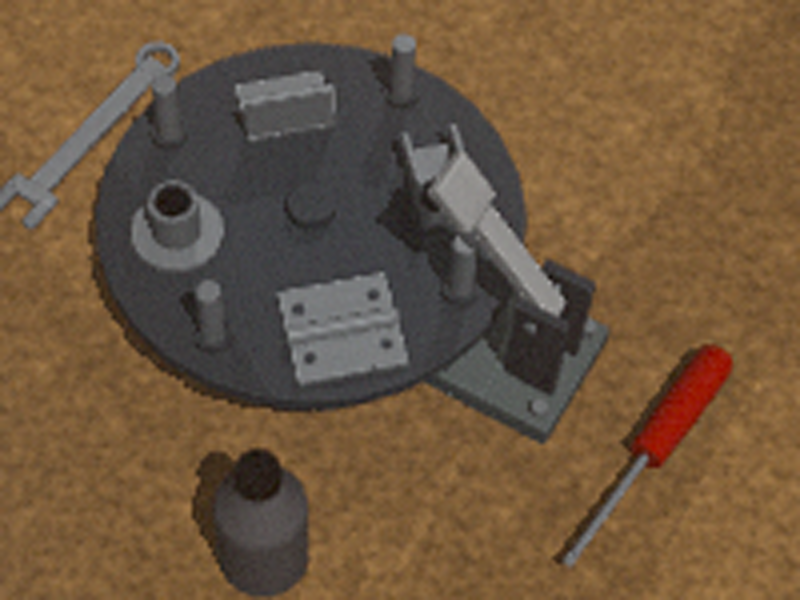

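Top crop: pegs at (418,134), (641,268) and (508,491), with the fourth hidden under the clamp; clamp pad at (295,347). Scene crop, in the same order: (208,289), (164,84) and (403,42), hidden peg at (462,246), pad at (465,192). Next is triangulation.

```bash
cat > h.py <<'E'
import numpy as np, cv2
from plant import monitor, eyes
def P(n):
    p=eyes.camera_params(n); return p['K']@np.c_[p['R'],p['t']]
def tri(a,b): # full px top, scene
    X=cv2.triangulatePoints(P('top'),P('scene'),np.float64(a).reshape(2,1),np.float64(b).reshape(2,1))[:,0]; return X[:3]/X[3]
def atz(n,uv,z):
    M=P(n); A=M[:,[0,1]]; return -0+np.linalg.solve(np.c_[M[:,:2],-np.r_[uv,1]],-(M[:,2]*z+M[:,3]))[:2]
E
python3 - <<'E'
from h import *
T=lambda u,v:(190+(u+.5)/4-.5,150+(v+.5)/4-.5); S=lambda u,v:(200+(u+.5)/4-.5,140+(v+.5)/4-.5)
pk={'peg0':((418,134),(208,289)),'peg3':((641,268),(164,84)),'peg2':((508,491),(403,42)),'pad':((295,347),(465,192)),
'bottle':((238,33),(259,472)),'hinge':((334,245),(342,327))}
R={}
for k,(a,b) in pk.items(): R[k]=tri(T(*a),S(*b)); print(k,R[k].round(4))
c=(R['peg0']+R['peg2'])[:2]/2; print('c',c)
ang=[]
for k,o in (('peg0',-45),('peg2',135),('peg3',225)):
    d=R[k][:2]-c; a=np.degrees(np.arctan2(d[1],d[0])); print(k,np.hypot(*d),a,(a-o)%360)
d=R['hinge'][:2]-c;print('hinge',np.degrees(np.arctan2(d[1],d[0])))
d=R['pad'][:2]-c;print('pad',np.hypot(*d),np.degrees(np.arctan2(d[1],d[0])))
print('peg1 at z.112 scene',atz('scene',S(462,246),.112)-c)
for n,u,z in (('driver tip',T(40,262),.0),('driver end',T(76,525),.02),('wr',T(690,165),0),('wr',T(745,380),0),('lug corner',T(143,338),.0),('lug c',T(175,470),0)):
  print(n,atz('top',u,z))
print('near cheeks', atz('top',T(180,390),.1)-c)
E
```

```text
peg0 [ 0.6668 -0.0079  0.1123]
peg3 [ 0.5832 -0.1423  0.1111]
peg2 [ 0.45   -0.0585  0.1123]
pad [0.5313 0.068  0.1559]
bottle [0.7291 0.1025 0.1179]
hinge [0.6063 0.0441 0.0588]
c [ 0.55840222 -0.03319149]
peg0 0.11135508946183517 13.126380208869998 58.126380208869996
peg2 0.11135508946183506 -166.87361979112998 58.126380208870046
peg3 0.1118533703096854 -77.17443739886892 57.82556260113108
hinge 58.241029439030044
pad 0.10475732094314036 105.00381517485044
peg1 at z.112 scene [-0.02223714  0.1101314 ]
driver tip [0.60549831 0.23936085]
driver end [0.43214351 0.20904612]
wr [ 0.67040416 -0.19959946]
wr [ 0.52393201 -0.2309372 ]
lug corner [0.55418589 0.17005995]
lug c [0.46712809 0.14792852]
near cheeks [-0.04605922  0.16974736]
```

```bash
cat >> h.py <<'E'
from scipy.spatial.transform import Rotation as Ro
def rows(tg): # world x,y,z, yaw of tool x (deg), tool down
    s=monitor.get_state(); R0=Ro.from_quat(s['tcp_rot']); p0=np.array(s['eef_pos'])
    for x,y,z,w in tg:
        f=np.radians(w/2); R=Ro.from_quat([np.cos(f),np.sin(f),0,0])
        print(list((R0.inv().apply(np.array([x,y,z])-p0)/.4).round(3)),list(((R0.inv()*R).as_rotvec()/np.pi).round(3)))
E
python3 -c "
from h import *
rows([(.45,-.35,.25,13.8),(.45,-.0585,.25,13.1),(.45,-.0585,.2,13.1)])"
```

```text
[np.float64(0.884), np.float64(-0.568), np.float64(-0.001)] [np.float64(-0.001), np.float64(-0.0), np.float64(-0.0)]
[np.float64(1.057), np.float64(-1.276), np.float64(0.001)] [np.float64(-0.001), np.float64(-0.0), np.float64(0.004)]
[np.float64(1.057), np.float64(-1.276), np.float64(0.126)] [np.float64(-0.001), np.float64(-0.0), np.float64(0.004)]
```

```bash
python3 -m handwheel '[[0.88,-0.57,0,0,0,0,-0.4],[0.88,-0.57,0,0,0,0,-0.4],[0.88,-0.57,0,0,0,0,-0.4],[0.88,-0.57,0,0,0,0,-0.4],[0.88,-0.57,0,0,0,0,-0.4],[0.88,-0.57,0,0,0,0,-0.4],[0.88,-0.57,0,0,0,0,-0.4],[0.88,-0.57,0,0,0,0,-0.4]]'
python3 -c "
from h import *
rows([(.45,-.0585,.2,13.1),(.45,-.0585,.108,13.1)])"
```

```text
time: 1.1
eef_pos: [0.4499, -0.3476, 0.2498]
tcp_rot: [0.992, 0.122, -0.0, -0.0]
contact_force: [-0.2, -0.2, -0.1]
opening: 0.301
finger_force: 0.0
[np.float64(0.176), np.float64(-0.701), np.float64(0.125)] [np.float64(-0.0), np.float64(0.0), np.float64(0.005)]
[np.float64(0.176), np.float64(-0.701), np.float64(0.355)] [np.float64(-0.0), np.float64(0.0), np.float64(0.005)]
```

```bash
python3 -m handwheel '[[0.176,-0.7,0.125,0,0,0,0],[0.176,-0.7,0.125,0,0,0,0],[0.176,-0.7,0.125,0,0,0,0],[0.176,-0.7,0.125,0,0,0,0],[0.176,-0.7,0.125,0,0,0,0],[0.176,-0.7,0.125,0,0,0,0]]'
python3 - <<'E'
from h import *
rows([(.45,-.0585,.106,13.1)])
p=eyes.camera_params('wrist'); print(p['R'],p['t']); im=eyes.read_camera('wrist')
cv2.imwrite('pics/w1.png',im[:,:,::-1])
for X in ((.45,-.0585,.112),):
    q=P('wrist')@np.r_[X,1]; print(q[:2]/q[2])
E
```

```text
time: 1.85
eef_pos: [0.449, -0.0599, 0.1992]
tcp_rot: [0.993, 0.122, -0.001, -0.0]
contact_force: [0.3, -0.8, -0.2]
opening: 0.5
finger_force: 0.0
[np.float64(0.004), np.float64(-0.003), np.float64(0.233)] [np.float64(-0.0), np.float64(0.001), np.float64(0.005)]
[[ 0.24333073 -0.96994203 -0.00161379]
 [-0.91997881 -0.23132287  0.31643123]
 [-0.30729326 -0.07551279 -0.94861408]] [-0.16810597  0.37494439  0.46671361]
[270.72877503 225.40197977]
```

View pics/w1.png

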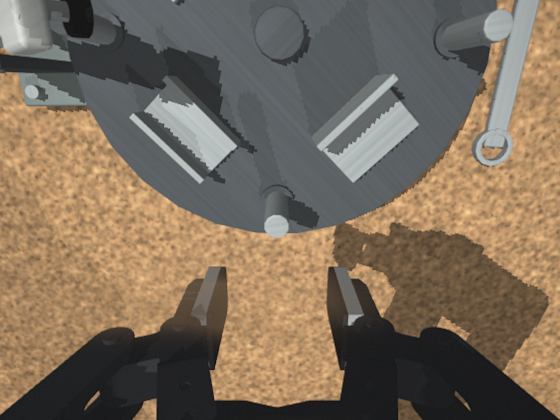

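The wrist view shows the peg2 top at (277,226), against a predicted (271,225). It lies centred between the fingers to about 3 mm, so I descend.

```bash
python3 -m handwheel '[[0.002,0.002,0.12,0,0,0,0],[0.002,0.002,0.233,0,0,0,0],[0.002,0.002,0.233,0,0,0,0],[0.002,0.002,0.233,0,0,0,-0.4],[0.002,0.002,0.233,0,0,0,-0.4],[0.002,0.002,0.233,0,0,0,-0.4]]'
python3 - <<'E'
from h import *
c=np.array([.5584,-.034])
tg=[]
for d in range(5,50,6):
    d=min(d,47); a=np.radians(193.1+d); p=c+.1115*np.array([np.cos(a),np.sin(a)]); tg.append((*p,.106,13.1+d))
rows(tg)
E
```

```text
time: 2.65
eef_pos: [0.4522, -0.0626, 0.1089]
tcp_rot: [0.993, 0.12, 0.002, 0.001]
contact_force: [0.5, 0.8, 1.3]
opening: 0.301
finger_force: 0.0
[np.float64(-0.003), np.float64(0.015), np.float64(0.007)] [np.float64(0.001), np.float64(-0.001), np.float64(-0.024)]
[np.float64(0.001), np.float64(0.044), np.float64(0.007)] [np.float64(0.001), np.float64(-0.001), np.float64(-0.057)]
[np.float64(0.007), np.float64(0.072), np.float64(0.007)] [np.float64(0.001), np.float64(-0.001), np.float64(-0.091)]
[np.float64(0.017), np.float64(0.1), np.float64(0.007)] [np.float64(0.001), np.float64(-0.001), np.float64(-0.124)]
[np.float64(0.029), np.float64(0.126), np.float64(0.008)] [np.float64(0.001), np.float64(-0.001), np.float64(-0.157)]
[np.float64(0.045), np.float64(0.151), np.float64(0.008)] [np.float64(0.001), np.float64(-0.001), np.float64(-0.191)]
[np.float64(0.062), np.float64(0.174), np.float64(0.008)] [np.float64(0.001), np.float64(-0.001), np.float64(-0.224)]
[np.float64(0.082), np.float64(0.195), np.float64(0.008)] [np.float64(0.001), np.float64(-0.001), np.float64(-0.257)]
```

```bash
python3 -m handwheel '[[-0.003,0.015,0.003,0,0,-0.024,-0.4],[0.001,0.044,0.003,0,0,-0.057,-0.4],[0.003,0.058,0.003,0,0,-0.074,-0.4],[0.007,0.072,0.003,0,0,-0.09,-0.4],[0.012,0.086,0.003,0,0,-0.107,-0.4],[0.017,0.1,0.003,0,0,-0.124,-0.4],[0.029,0.126,0.003,0,0,-0.157,-0.4],[0.045,0.151,0.003,0,0,-0.19,-0.4],[0.062,0.174,0.003,0,0,-0.224,-0.4],[0.082,0.195,0.003,0,0,-0.257,-0.4],[0.082,0.195,0.003,0,0,-0.257,-0.4],[0.082,0.195,0.003,0,0,-0.257,-0.4]]'
python3 -m handwheel '[[0,0,0,0,0,0,0],[0,0,0,0,0,0,0],[0,0,0,0,0,0,0],[0,0,0,0,0,0,0]]'
python3 - <<'E'
from h import *
s=monitor.get_state();print(s['time'],s['eef_pos'])
cv2.imwrite('pics/top1.png',eyes.read_camera('top')[:,:,::-1])
cv2.imwrite('pics/scene1.png',eyes.read_camera('scene')[:,:,::-1])
f=lambda n,y,x:cv2.resize(cv2.imread(f'pics/{n}.png')[y:y+150,x:x+200],None,fx=3,fy=3,interpolation=cv2.INTER_CUBIC)
a=f('top1',150,190);b=f('scene1',140,200)
cv2.imwrite('pics/both1.png',np.hstack([a[:,:400],b[:,:400]]) )
cv2.imwrite('pics/top1c.png',cv2.resize(cv2.imread('pics/top1.png')[150:300,190:390],None,fx=4,fy=4,interpolation=cv2.INTER_CUBIC))
E
```

```text
time: 4.15
eef_pos: [0.5015, -0.1298, 0.1063]
tcp_rot: [0.866, 0.5, 0.0, 0.0]
contact_force: [-0.3, -0.6, 0.5]
opening: 0.298
finger_force: 0.0
time: 4.65
eef_pos: [0.5014, -0.1299, 0.1059]
tcp_rot: [0.866, 0.5, -0.0, -0.0]
contact_force: [0.7, -0.0, 0.5]
opening: 0.498
finger_force: 0.0
4.65 [ 0.50144624 -0.12991751  0.10593958]
```

View pics/top1c.png

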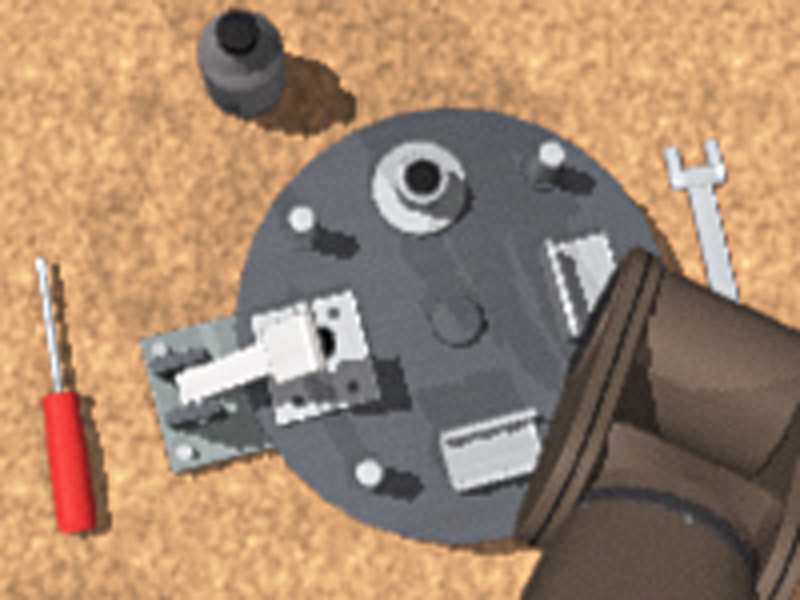

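The hinge is now under the clamp pad; pegs are at (302,218), (368,472) and (552,155). I compare the table angle with the clamp direction, using the lug bolts at (158,348) and (187,452).

```bash
python3 - <<'E'
from h import *
T=lambda u,v:(190+(u+.5)/4-.5,150+(v+.5)/4-.5)
p0,p1,p3=[atz('top',T(*u),.112) for u in ((302,218),(368,472),(552,155))]
c=(p1+p3)/2; print('c',c)
for p,o in ((p0,-45),(p1,45),(p3,225)):
    d=p-c; print(np.hypot(*d),(np.degrees(np.arctan2(d[1],d[0]))-o)%360)
b1,b2=[atz('top',T(*u),.035) for u in ((158,348),(187,452))]
d=b1-b2; print('bolts perp',np.degrees(np.arctan2(d[1],d[0]))+90, (b1+b2)/2-c)
m=(b1+b2)/2-c; print(np.degrees(np.arctan2(m[1],m[0])))
print(monitor.get_state()['qpos'])
c=np.array([.5584,-.0335])
rows([(.5014,-.1299,.26,60)])
E
```

```text
c [ 0.55808877 -0.03335564]
0.11180429755097741 104.22734224747829
0.1115897043182374 104.20596206441897
0.1115897043182374 104.20596206441897
bolts perp 106.13035051788583 [-0.04727418  0.18029402]
104.6925459763068
[-4.49595033e-01  1.13568716e-01  2.06583780e+00 -3.18874836e-06
  9.62165906e-01  7.31022154e-02]
[np.float64(0.0), np.float64(-0.0), np.float64(-0.385)] [np.float64(0.0), np.float64(0.0), np.float64(0.0)]
```

The table sits at 104.2° and the clamp at about 104.7–105°, so it is in the notch. I retreat upwards next.

```bash
python3 -m handwheel '[[0,0,-0.15,0,0,0,0],[0,0,-0.3,0,0,0,0],[0,0,-0.4,0,0,0,-1],[0,0,-0.4,0,0,0,-1]]'
cat >> h.py <<'E'
c=np.array([.5582,-.0334]); u=np.array([np.cos(np.radians(104.9)),np.sin(np.radians(104.9))])
def arc(e):
    e=np.radians(e); r=.168-.094*np.cos(e)+.006*np.sin(e)+.008; z=.087+.094*np.sin(e)+.006*np.cos(e)
    return (*(c+r*u),z+.019,105)
E
python3 -c "
from h import *
x,y,z,w=arc(55); rows([(x,y,.265,105),(x,y,.215,105)])"
```

```text
time: 5.25
eef_pos: [0.5034, -0.1308, 0.2709]
tcp_rot: [0.866, 0.5, 0.003, 0.004]
contact_force: [-0.4, -0.3, -0.4]
opening: 0.078
finger_force: 0.0
[np.float64(0.505), np.float64(-0.227), np.float64(0.013)] [np.float64(0.003), np.float64(0.001), np.float64(-0.25)]
[np.float64(0.504), np.float64(-0.228), np.float64(0.138)] [np.float64(0.003), np.float64(0.001), np.float64(-0.25)]
```

```bash
python3 -m handwheel '[[0.505,-0.227,0.01,0,0,-0.25,-1],[0.505,-0.227,0.01,0,0,-0.25,-1],[0.505,-0.227,0.01,0,0,-0.25,-1],[0.505,-0.227,0.01,0,0,-0.25,-1],[0.505,-0.227,0.01,0,0,-0.25,-1],[0.505,-0.227,0.01,0,0,-0.25,-1],[0.505,-0.227,0.01,0,0,-0.25,-1]]'
python3 - <<'E'
from h import *
print(arc(55)); x,y,z,w=arc(55); rows([(x,y,.215,105)]+[arc(e) for e in (62,55,47,39,31,23,15,8,2,-1,-2)])
cv2.imwrite('pics/w2.png',eyes.read_camera('wrist')[:,:,::-1])
E
```

```text
time: 6.12
eef_pos: [0.5235, 0.0893, 0.2614]
tcp_rot: [0.609, 0.793, -0.0, -0.0]
contact_force: [0.5, 0.9, -0.7]
opening: 0.002
finger_force: 0.0
(np.float64(0.5255444625354412), np.float64(0.089328532117432), np.float64(0.18644175078127148), 105)
[np.float64(-0.001), np.float64(0.005), np.float64(0.116)] [np.float64(-0.0), np.float64(-0.0), np.float64(-0.001)]
[np.float64(0.024), np.float64(0.005), np.float64(0.174)] [np.float64(-0.0), np.float64(-0.0), np.float64(-0.001)]
[np.float64(-0.001), np.float64(0.005), np.float64(0.187)] [np.float64(-0.0), np.float64(-0.0), np.float64(-0.001)]
[np.float64(-0.028), np.float64(0.005), np.float64(0.206)] [np.float64(-0.0), np.float64(-0.0), np.float64(-0.001)]
[np.float64(-0.052), np.float64(0.005), np.float64(0.229)] [np.float64(-0.0), np.float64(-0.0), np.float64(-0.001)]
[np.float64(-0.072), np.float64(0.005), np.float64(0.255)] [np.float64(-0.0), np.float64(-0.0), np.float64(-0.001)]
[np.float64(-0.089), np.float64(0.005), np.float64(0.283)] [np.float64(-0.0), np.float64(-0.0), np.float64(-0.001)]
[np.float64(-0.102), np.float64(0.005), np.float64(0.313)] [np.float64(-0.0), np.float64(-0.0), np.float64(-0.001)]
[np.float64(-0.109), np.float64(0.005), np.float64(0.341)] [np.float64(-0.0), np.float64(-0.0), np.float64(-0.001)]
[np.float64(-0.113), np.float64(0.005), np.float64(0.365)] [np.float64(-0.0), np.float64(-0.0), np.float64(-0.001)]
[np.float64(-0.114), np.float64(0.005), np.float64(0.378)] [np.float64(-0.0), np.float64(-0.0), np.float64(-0.001)]
[np.float64(-0.114), np.float64(0.005), np.float64(0.382)] [np.float64(-0.0), np.float64(-0.0), np.float64(-0.001)]
```

View pics/w2.png

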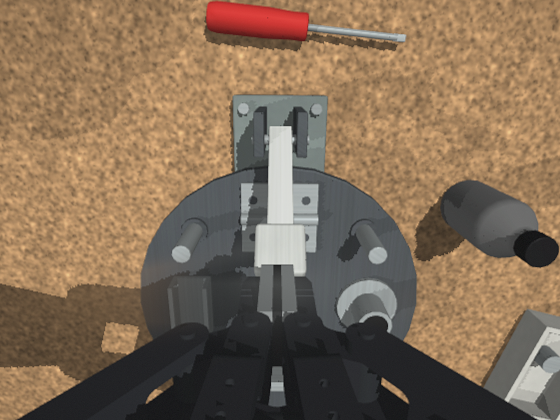

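The wrist view shows the clamp pad at (280,248) directly ahead of the shut fingertips at (276,270). The hinge is square under the arm. I push down along the arc in two parts.

```bash
python3 -m handwheel '[[0,0.005,0.12,0,0,0,-1],[0,0.005,0.16,0,0,0,-1],[0,0.005,0.187,0,0,0,-1],[-0.014,0.005,0.196,0,0,0,-1],[-0.028,0.005,0.206,0,0,0,-1],[-0.04,0.005,0.217,0,0,0,-1],[-0.052,0.005,0.229,0,0,0,-1],[-0.062,0.005,0.242,0,0,0,-1],[-0.072,0.005,0.255,0,0,0,-1],[-0.072,0.005,0.255,0,0,0,-1]]'
python3 - <<'E'
from h import *
rows([arc(e) for e in (31,27,23,19,15,8,2,-1,-2,-3)])
E
```

```text
time: 7.42
eef_pos: [0.5325, 0.0629, 0.159]
tcp_rot: [0.609, 0.794, -0.001, -0.001]
contact_force: [-0.1, 0.2, 0.3]
opening: -0.002
finger_force: 0.0
[np.float64(-0.003), np.float64(0.0), np.float64(-0.001)] [np.float64(-0.001), np.float64(-0.0), np.float64(0.0)]
[np.float64(-0.012), np.float64(0.0), np.float64(0.012)] [np.float64(-0.001), np.float64(-0.0), np.float64(0.0)]
[np.float64(-0.02), np.float64(0.0), np.float64(0.027)] [np.float64(-0.001), np.float64(-0.0), np.float64(0.0)]
[np.float64(-0.026), np.float64(0.0), np.float64(0.042)] [np.float64(-0.001), np.float64(-0.0), np.float64(0.0)]
[np.float64(-0.032), np.float64(0.0), np.float64(0.057)] [np.float64(-0.001), np.float64(-0.0), np.float64(0.0)]
[np.float64(-0.04), np.float64(0.0), np.float64(0.085)] [np.float64(-0.001), np.float64(-0.0), np.float64(0.0)]
[np.float64(-0.044), np.float64(0.0), np.float64(0.109)] [np.float64(-0.001), np.float64(-0.0), np.float64(0.0)]
[np.float64(-0.044), np.float64(0.0), np.float64(0.122)] [np.float64(-0.001), np.float64(-0.0), np.float64(0.0)]
[np.float64(-0.045), np.float64(0.0), np.float64(0.126)] [np.float64(-0.001), np.float64(-0.0), np.float64(0.0)]
[np.float64(-0.045), np.float64(0.0), np.float64(0.13)] [np.float64(-0.001), np.float64(-0.0), np.float64(0.0)]
```

```bash
python3 -m handwheel '[[-0.012,0,0.012,0,0,0,-1],[-0.02,0,0.027,0,0,0,-1],[-0.026,0,0.042,0,0,0,-1],[-0.032,0,0.057,0,0,0,-1],[-0.037,0,0.07,0,0,0,-1],[-0.04,0,0.085,0,0,0,-1],[-0.044,0,0.1,0,0,0,-1],[-0.044,0,0.112,0,0,0,-1],[-0.044,0,0.12,0,0,0,-1],[-0.044,0,0.126,0,0,0,-1],[-0.044,0,0.126,0,0,0,-1]]'
python3 - <<'E'
from h import *
cv2.imwrite('pics/s2.png',cv2.resize(eyes.read_camera('scene')[140:290,200:400,::-1],None,fx=4,fy=4,interpolation=cv2.INTER_CUBIC))
E
```

```text
time: 8.8
eef_pos: [0.538, 0.0459, 0.1119]
tcp_rot: [0.608, 0.794, -0.001, -0.0]
contact_force: [-4.9, -1.0, 12.1]
opening: 0.004
finger_force: 6.1
```

View pics/s2.png

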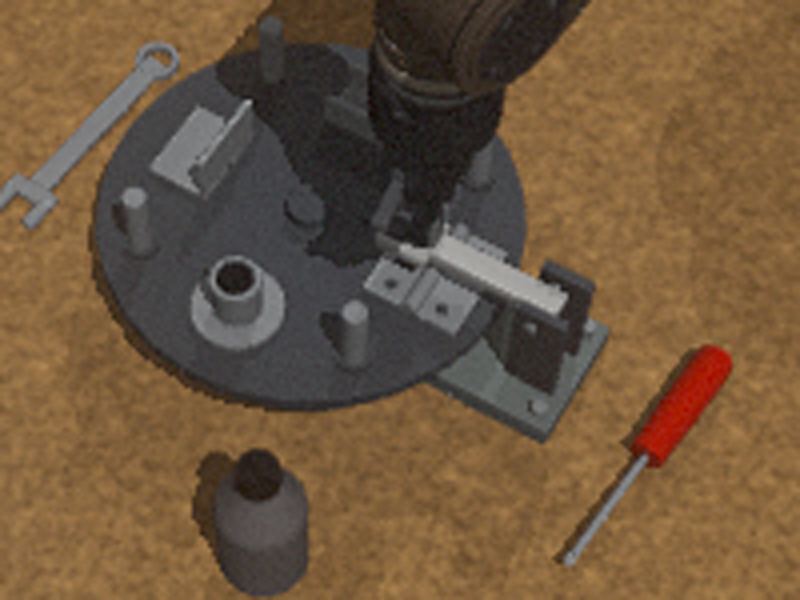

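The arm looks level on the hinge, with the pad near (410,250), and 12 N at tip height 93 mm is the stop. I press a little more, retreat and check.

```bash
python3 -m handwheel '[[0,0,0.005,0,0,0,-1],[0,0,0.008,0,0,0,-1],[0,0,0.008,0,0,0,-1]]'
python3 -m handwheel '[[0,0,-0.03,0,0,0,-1],[0,0,-0.1,0,0,0,-1],[0,0,-0.25,0,0,0,-1],[0,0,-0.35,0,0,0,-1],[-0.3,0,-0.35,0,0,0,-1],[-0.5,0,-0.35,0,0,0,-1],[-0.5,0,-0.35,0,0,0,-1],[-0.5,0,-0.35,0,0,0,-1]]'
python3 - <<'E'
from h import *
f=lambda n,y,x:cv2.resize(eyes.read_camera(n)[y:y+150,x:x+130,::-1],None,fx=3,fy=3,interpolation=cv2.INTER_CUBIC)
cv2.imwrite('pics/end.png',np.hstack([f('top',150,190),f('scene',140,270)]))
E
```

```text
time: 9.22
eef_pos: [0.5382, 0.0459, 0.1117]
tcp_rot: [0.608, 0.794, -0.001, -0.0]
contact_force: [-13.0, -1.1, 26.3]
opening: -0.001
finger_force: 13.1
time: 10.22
eef_pos: [0.5899, -0.1504, 0.2457]
tcp_rot: [0.61, 0.792, -0.0, -0.0]
contact_force: [0.7, 0.6, 0.3]
opening: -0.005
finger_force: 0.0
```

View pics/end.png

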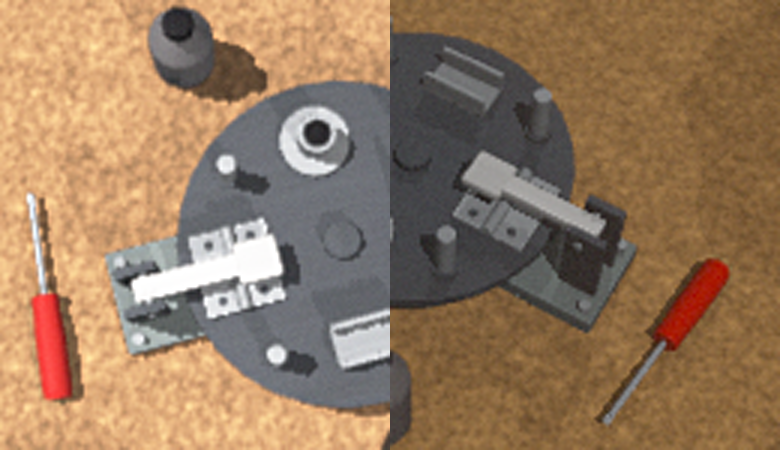

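The arm lies level on the hinge (pad at (260,257) in the top view), the pegs have not moved and the bystanders are in place. Handing in.

```bash
python3 -c "
from plant import ctrl
print(ctrl.sign_off())"
```

```text
the job is handed in; nothing more can be done
None
```

I turned the table about 46° by one peg until the hinge came under the clamp and settled in its notch. I then pushed the clamp arm down to its stop on the hinge and handed the job in at about 10 s; the final pictures showed the oil bottle and screwdriver unmoved (the wrench was outside those last crops but unmoved when last seen), and no verdict came back.

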